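# Close the sample case and press its lid onto the catch

### The job

Close the open sample case: push its lid gently up from behind until it is past upright and tips over by itself, let go and leave it to swing down under its own weight. It comes to rest slightly open on the catch; then press down on the lid's front tab with about 15 newtons (never more than 20) for half a second so that the lid sits fully home on its seat, and let go. Leave the other things on the bench where they are.

Things in the scene. Friction and masses are not known exactly. Their poses are not given: they have to be found in the camera images.
- case: The sample case: open-topped white plastic box, 190 mm (its x) by 170 mm (its y) by 90 mm high, fixed to the bench, with a grid of capped tubes inside, all below the rim. Origin: centre of its underside; z up. Its front, with the catch, is at its -x side; the lid's hinge runs along the upper edge of its +x side. Seen from the robot the hinge side is on the right (within about 30 degrees) and the front on the left.
- hinge (a point): The middle of the hinge axis, at the upper edge of the case's +x side, 91 mm above the bench; fixed to the case; the hinge axis is the case's y.
- lid (a joint): Lid angle in rad: 0 level on the bare rim, 1.57 upright, 1.92 on its rear stop. Starts leaning back at 1.65 to 1.92 (it may first settle back to 1.92 within 3 s). Damped hinge (0.35 N m s/rad) with friction (0.07 N m): from rest the lid tips over by itself only once it is below about 1.4 to 1.2, depending on its unknown weight (0.21 to 0.42 kg); it then sinks in 3 to 8 s and rests on the catch at about 0.09.
- catch: The catch: steel pin, 12 mm diameter, in the middle of the front rim; origin at its top, at first 17 mm above the rim. Held by friction: it takes the lid's weight, goes down slowly under about 5 N on the lid's tab (more if pressed fast: the hinge is damped) and stays down.
- front_rim (a point): The middle of the case's front rim, 90 mm above the bench. To each side of it a firm rubber seat stops the lid when pressed home. The seat stands 2 to 10.5 mm over the rim, differing from case to case (lid angle at home about 0.005 to 0.054); the height is not among the readings and must be felt as the force on the tab rises by some 10 N per mm.
- tab (a point): Where to press when the lid is down: point on the outer face of the lid's tab, 200 mm from the hinge axis, on the centre line. The lid is a flat white panel 190 mm long, 170 mm wide, 7 mm thick, with a tab 60 mm wide standing 25 mm out of the middle of its front edge (tab end 215 mm from the hinge axis). -x of this point points from hinge to tab, +z out of the outer face (top when shut; when open, the back, to be pushed).
- bottle_a: Bystander: small white bottle, 38 mm diameter, 62 mm high, standing; origin at the centre of its underside.
- bottle_b: Bystander: another small bottle of the same kind.
- beaker: Bystander: small clear cup, 54 mm diameter, 60 mm high, standing beside the case.
- tube_rack: Bystander: tube rack 60 x 130 mm, 96 mm high with its tubes, left of the case.
- jar: Bystander: jar with lid, 60 mm diameter, 70 mm high, on the right.
- spatula: Bystander: spatula 180 mm long lying on the left.

How it is judged (in metres and radians):
On the way, in this order (a step that is already met when the one before it is completed fails the run):
1. the lid has swung down by itself and rests on the catch, untouched (value of joint lid below 0.14 rad and velocity of joint lid above -0.05 rad/s and not (contact force between lid and the fingers above 0.3 N or contact force between lid and the arm above 0.3 N)), for 0.1 s.
2. the lid is pressed home on its seat with 10 N or more for 0.3 s (value of joint lid below 0.062 rad and contact force between lid and the fingers above 10 N), for 0.3 s.
At the end, for the whole second after the job is handed in: The lid is shut on its seat (joint below 0.062 rad), at rest and no longer touched (value of joint lid below 0.062 rad and velocity of joint lid between -0.02 and 0.02 rad/s and not (contact force between lid and the fingers above 0.3 N or contact force between lid and the arm above 0.3 N)).
It fails at once if the lid is carried down instead of falling by itself: touched between 0.2 and 0.85 rad (value of joint lid between 0.2 and 0.85 rad and (contact force between lid and the fingers above 0.5 N or contact force between lid and the arm above 0.5 N)).
It fails at once if the lid is pushed or pressed with more than 23 N (contact force between lid and the fingers above 23 N or contact force between lid and the arm above 23 N).
It fails at once if a bystander is moved by more than 15 mm (distance of any of bottle_a, bottle_b, beaker, tube_rack, jar, spatula from where it was at the start of the episode above 0.015 m).
It also fails if it takes over 70 s, if anything falls off the work surface, if the arm or the gripper's body presses on something with over 40 N, if the wrist force passes 120 N, or if a joint passes its speed limit or range.

### The arm

A 6-joint arm with a two-finger parallel gripper is mounted at the origin on the work surface. World frame = base frame: x ahead of the robot, y to its left, z up, the work surface at z = 0. Lengths are in m, angles in degrees, forces in N, time in s.
With the tool pointing down it reaches from about 0.4 to 0.825 m from the base axis. Payload 7 kg.
Tool frame: the origin (TCP) lies midway between the tips of the shut fingers; the grasp point (between the pads) lies 19 mm behind it; x points along the fingers, z is the direction in which the jaws open and shut, and the axes are right-handed (so a half turn about x gives the same grasp; the last joint's range is limited). The gripper opens to 88 mm and grips with 3 to 60 N. Pads are 19 mm wide; open, the fingers measure 130 mm over their backs; the gripper's body (78 mm by 193 mm) begins 47 mm behind the grasp point.
Start: joints at [-52.535, 20.546, 0.682, 0, -70.136, -16.507], TCP at [0.241, -0.63, 0.227] pointing down, gripper open.
Joint ranges: [-176.03, 176.03], [-82.01, 121.73], [-58.28, 71.71], [-173.87, 95.51], [-174.79, -0.11], [-173.66, 173.66]. Speed limits (degrees/s): [136.94, 136.94, 172.46, 180, 180, 180].

### API

Orientations are given as [roll, pitch, yaw] about the fixed x, y, z axes, in that order (R = Rz(yaw) Ry(pitch) Rx(roll)).
In Python, from plant import ctrl gives the robot as it stands. The module is installed in compiled form; this text tells all that it offers.
- The arm moves only by the tool servo_tool, never from a script. Its argument "deltas" is a list of rows, each a list of 3 entries, a list of its own where there are three numbers: the turn, a rotation vector about the tool's x, y, z in degrees, then the shift along the tool's x, y, z in cm, then the finger opening in cm, from 0 to 8.76. A call has 1 to 5 rows; each row is the pose to reach, as a shift and turn from the pose measured when the call began, along the tool's axes at that moment; what a row does not reach only later rows make up. A row lasts 1/10 s, in which the tool goes at most 50 mm and 8.59 degrees, less where a joint would pass 70% of its speed; a pose out of reach is approached as far as the arm can. A call with a gripper value outside its range is refused whole. The fingers move at their own pace and stop on an object; the grip force is fixed at half the most. Time passes only in rows, so rows that repeat a pose let the fingers close. It gives the time, the measured TCP pose, the force and the opening at its end, in the units of the state.
- ctrl.get_obs(): the state, without advancing time (a new reading comes with each control period).
- ctrl.snapshot(name): name is "scene" or "top" or "wrist"; returns a dict with "image" (384x512x3 uint8, red, green, blue), "vertical_fov" (degrees; the focal length in pixels is half the picture's height over the tangent of half this angle, whatever the lens; pixels are square), "cx", "cy" (the principal point, pixels), "rvec" (rotation vector, rad) and "tvec" (3), from world to camera coordinates, as OpenCV has them. Camera axes: x right, y down, z forward; pixel columns grow to the right and rows downward; lengths in m; the calibration is good to about 2 mm. A picture is of the moment at which its call begins. There is no depth.
- ctrl.close_job(): hands the job in, once; it reports no verdict.
The state is a dict: "clock": time; "joint_pos": joint angles; "qvel": joint speeds; "tau": joint torques, N m; "tool_pos": TCP position; "orientation": TCP orientation; "force": force on the tool from outside, world axes, zero at the start; "moment": the same for the moment, N m; "opening": finger opening in m.
Only numpy, scipy, OpenCV 4.12 (cv2) and the standard library are available. Lean on these libraries where they do the work, as an engineer would, in place of code of your own. Each camera call takes 0.05 s, during which the arm holds its last target. There are 200 camera calls.

## Working session

There is one attempt and no reset: what is moved stays moved. The work goes in short steps, Python scripts to look and compute and a tool call to move; the robot and the scene stay as the last step left them, time stands still between calls to the robot, and variables do not carry over. Pictures are saved under pics/ and viewed, on a budget of 10 in all, crops included, one or two more only if the job needs it, and the job is handed in when it is done.

Besides the shell and the picture viewer there is one more tool, called as a command line: name --argument value ..., lists and objects as JSON in quotes. servo_tool: Moves the arm, as the interface text tells. Its arguments: {"type":"object","properties":{"deltas":{"type":"array","items":{"type":"array"}}},"required":["deltas"]}

```bash
mkdir -p pics; python3 - <<'E'
from plant import ctrl
import cv2,pickle
for n in("scene","top"):
    s=ctrl.snapshot(n); cv2.imwrite(f"pics/{n}0.png",s["image"][:,:,::-1]); pickle.dump(s,open(f"pics/{n}0.pkl","wb"))
    print(n,s["vertical_fov"],s["cx"],s["cy"],s["rvec"],s["tvec"])
print(ctrl.get_obs())
E
```

```text
scene 56.74486430616453 252.77524451165428 194.3584458040832 [ 0.77953316  2.63386725 -1.04047181] [ 0.53166019 -0.15227957  1.18839892]
top 54.002725842450914 256.06614908604087 192.9693985655899 [ 2.11969562 -2.17534913  0.17103857] [-0.02529422  0.59568082  0.96512939]
{'clock': 0.1, 'joint_pos': array([-5.25350532e+01,  2.05876423e+01,  6.40878684e-01, -1.78204173e-02,
       -7.01372902e+01, -1.65072018e+01]), 'qvel': array([-0.05154585, -0.10310723,  0.19760224,  0.09344539,  0.01891797,
       -0.02949441]), 'tau': array([-3.33753916e-03, -5.84161198e+01,  2.93749988e+01,  7.01554656e+00,
        1.01499268e-02, -8.34064986e-05]), 'tool_pos': array([ 0.24125986, -0.62995018,  0.22572671]), 'orientation': array([  5.23631006,  89.91429238, 116.1879879 ]), 'force': array([-0.3321724 , -0.15438555, -0.15471477]), 'moment': array([ 0.05732684, -0.04509008,  0.02294725]), 'opening': 0.08745713528079002}
```

View pics/scene0.png

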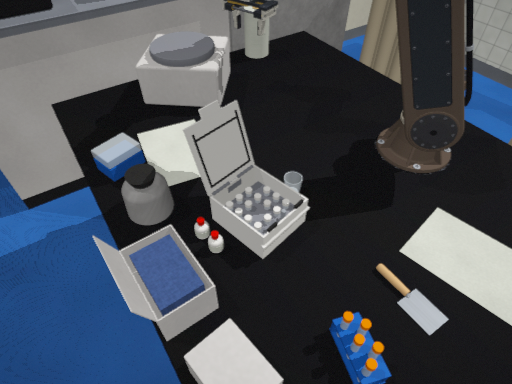

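View pics/top0.png

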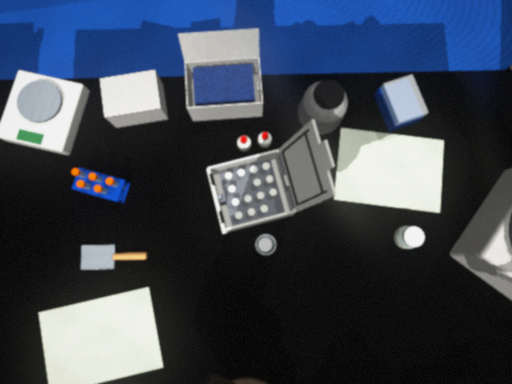

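Scene view: the case is in the middle with its lid leaning back. Beaker is beside its near edge, the red-capped bottles beside its far edge, and the big grey jar is behind. Top view: case about (252,190), hinge on the right from (275,150) to (293,213), tab near (318,150). I'll zoom in for corners.

```bash
cat > h.py <<'E'
import numpy as np,cv2,pickle
from plant import ctrl
def ray(s,uv):
    f=192/np.tan(np.radians(s["vertical_fov"])/2); R=cv2.Rodrigues(np.array(s["rvec"]))[0]
    d=R.T@np.array([(uv[0]-s["cx"])/f,(uv[1]-s["cy"])/f,1.]); return -R.T@np.array(s["tvec"]),d
def onz(s,uv,z):
    c,d=ray(s,uv); return c+d*(z-c[2])/d[2]
def proj(s,p):
    f=192/np.tan(np.radians(s["vertical_fov"])/2)
    K=np.array([[f,0,s["cx"]],[0,f,s["cy"]],[0,0,1.]])
    return cv2.projectPoints(np.array(p,float).reshape(-1,3),np.array(s["rvec"]),np.array(s["tvec"]),K,None)[0][:,0]
E
python3 - <<'E'
from h import *
s=pickle.load(open("pics/top0.pkl","rb"))
im=s["image"][110:260,195:355,::-1]
cv2.imwrite("pics/topz.png",cv2.resize(im,None,fx=5,fy=4 if 0 else 4,interpolation=cv2.INTER_CUBIC)[:600,:800])
for n,uv,z in[("fa",(208,167),.09),("fn",(222,232),.09),("hn",(295,213),.09),("bot1",(244,142),.062),("bot2",(265,138),.062),("beak",(265,244),.06),("jar",(412,237),.07),("grey",(330,95),.1)]: print(n,onz(s,uv,z).round(3))
E
```

```text
fa [0.659 0.082 0.09 ]
fn [0.491 0.048 0.09 ]
hn [ 0.534 -0.138  0.09 ]
bot1 [ 0.732 -0.012  0.062]
bot2 [ 0.741 -0.069  0.062]
beak [ 0.458 -0.06   0.06 ]
jar [ 0.466 -0.439  0.07 ]
grey [ 0.843 -0.242  0.1  ]
```

View pics/topz.png

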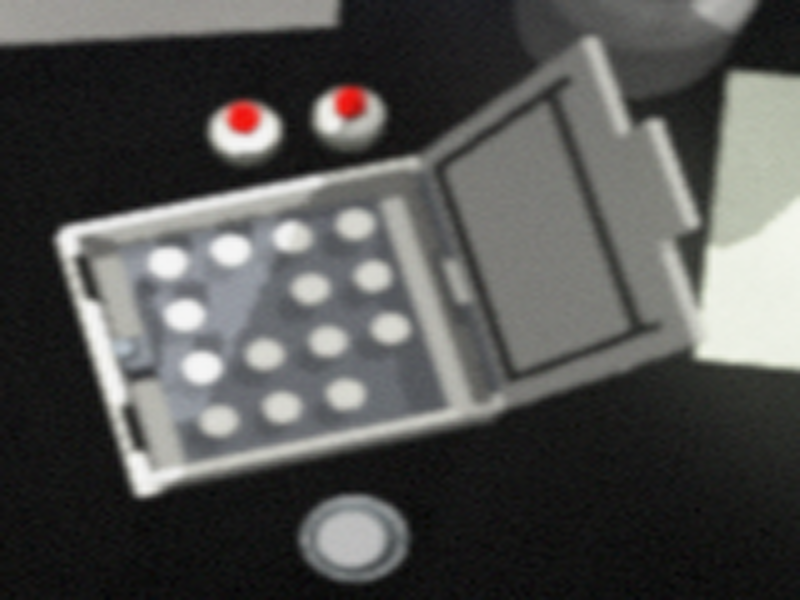

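Zoom: rim corners at full-frame pixels (207,168), (224,233), (295,212) and (280,150.5). The tab's end edge runs from (326,140) to (334,167), and the catch is at (220.6,197.5).

```bash
cat >> h.py <<'E'
from scipy.spatial.transform import Rotation as Rn
def tool():
    o=ctrl.get_obs(); return o,np.array(o["tool_pos"]),Rn.from_euler("xyz",o["orientation"],degrees=True)
E
python3 - <<'E'
from h import *
s=pickle.load(open("pics/top0.pkl","rb"))
P=[onz(s,p,.09)[:2] for p in[(207,168.25),(223.6,233.25),(295,212),(280,150.5)]]
print(np.round(P,4),[round(np.linalg.norm(P[i]-P[i-1]),3) for i in range(4)])
M=np.array([[-95,85],[-95,-85],[95,-85],[95,85]])*1e-3  # order fa,fn,hn,fh: sign of y from handedness
for sg in(1,-1):
    m=M*[1,sg]; P0=np.array(P); c=P0.mean(0); H=m.T@(P0-c); U,_,V=np.linalg.svd(H); R=V.T@np.diag([1,np.linalg.det(V.T@U.T)])@U.T
    r=P0-c-m@R.T; print(sg,c.round(4),np.degrees(np.arctan2(R[1,0],R[0,0])).round(2),np.abs(r).max().round(4))
    if np.abs(r).max()<.02:
        ux=R[:,0]; hinge=np.r_[c+.095*ux,.091]; print("ux",ux,"hinge",hinge,"tab",c-.105*ux,"rim",c-.095*ux)
        for a in(1.92,1.8,1.65): print(a,proj(s,hinge+.215*np.r_[-np.cos(a)*ux,np.sin(a)]))
print("catch",onz(s,(220.6,197.5),.107))
sc=pickle.load(open("pics/scene0.pkl","rb")); print("machine",onz(sc,(185,95),0.0), onz(sc,(145,100),0))
o,p,R=tool(); print(p,R.as_matrix().round(3))
E
```

```text
[[ 0.6558  0.0847]
 [ 0.4876  0.0442]
 [ 0.5366 -0.1379]
 [ 0.6983 -0.1055]] [np.float64(0.195), np.float64(0.173), np.float64(0.189), np.float64(0.165)]
1 [ 0.5946 -0.0286] -76.78 0.0038
ux [ 0.22865118 -0.97350842] hinge [ 0.61627653 -0.12108849  0.091     ] tab [0.5705463  0.07361319] rim [0.57283281 0.06387811]
1.92 [[330.59285657 154.54516932]]
1.8 [[319.64256636 156.63548308]]
1.65 [[304.87037455 159.93158256]]
-1 [ 0.5946 -0.0286] -71.19 0.1723
catch [0.57621919 0.04917365 0.107     ]
machine [ 0.49039488 -0.72001734  0.        ] [ 0.63791918 -0.77326104  0.        ]
[ 0.24125986 -0.62995018  0.22572671] [[-0.001 -0.934 -0.358]
 [ 0.001 -0.358  0.934]
 [-1.     0.     0.001]]
```

servo_tool --deltas '[[[-8, 0, 0], [-0.7, -4.6, 1.6], 0], [[-16, 0, 0], [-1.4, -9.2, 3.2], 0], [[-24, 0, 0], [-2.1, -13.8, 4.8], 0], [[-32, 0, 0], [-2.8, -18.4, 6.4], 0], [[-40, 0, 0], [-3.4, -23, 8], 0]]'

```text
clock: 0.6
tool_pos: [0.4286, -0.4715, 0.2599]
orientation: [-31.4, 89.9, 119.9]
force: [-0.0, -1.8, -0.5]
opening: 0.0532
```

```bash
cat > go.py <<'E'
# print tool-frame shift/turn to reach a goal in case frame (distance along ux from hinge, along uy, z)
from h import *
import sys
ux=np.array([.2287,-.9735,0]);uy=np.array([.9735,.2287,0]);hin=np.array([.6163,-.1211,0])
a,b,z=map(float,sys.argv[1:4]); g=hin+a*ux+b*uy+[0,0,z]
o,p,R=tool(); Rg=Rn.from_matrix(np.c_[[0,0,-1.],np.cross(-uy,[0,0,-1.]),-uy])
q=p-hin
print("t",o["clock"],"case a,b,z",(q@ux).round(4),(q@uy).round(4),p[2].round(4),"F",np.round(o["force"],2),"open",round(o["opening"],4))
print("shift cm",(R.inv().apply(g-p)*100).round(2),"turn",(R.inv()*Rg).as_rotvec(degrees=True).round(2)); print("axes x,y,z in case (ux,uy,z):",(np.array([ux,uy,[0,0,1]])@R.as_matrix()).T.round(3).tolist())
E
python3 go.py 0.15 0 0.26
```

```text
t 0.6 case a,b,z 0.2982 -0.2629 0.2599 F [-0.03 -1.77 -0.47] open 0.0532
shift cm [  0.   -28.59  -9.65] turn [-41.95   0.07   0.08]
axes x,y,z in case (ux,uy,z): [[-0.002, -0.001, -1.0], [0.744, -0.668, -0.001], [-0.668, -0.744, 0.002]]
```

servo_tool --deltas '[[[-8.4, 0, 0], [0, -4.6, -1.5], 0], [[-16.8, 0, 0], [0, -9.2, -3.1], 0], [[-25.2, 0, 0], [0, -13.8, -4.6], 0], [[-33.6, 0, 0], [0, -18.4, -6.2], 0], [[-42, 0, 0], [0, -23, -7.7], 0]]'

```text
clock: 1.1
tool_pos: [0.6078, -0.3051, 0.2597]
orientation: [-67.3, 89.9, 126.3]
force: [1.5, -1.3, 0.1]
opening: 0.0126
```

```bash
python3 go.py 0.12 0 0.26
```

```text
t 1.1 case a,b,z 0.1772 -0.0504 0.2597 F [ 1.5  -1.26  0.06] open 0.0126
shift cm [-0.02 -5.68 -5.08] turn [0.41 0.05 0.12]
axes x,y,z in case (ux,uy,z): [[-0.002, -0.001, -1.0], [1.0, 0.007, -0.002], [0.007, -1.0, 0.001]]
```

servo_tool --deltas '[[[0, 0, 0], [0, -1.5, -1.8], 0], [[0, 0, 0], [0, -3, -3.6], 0], [[0, 0, 0], [0, -4.5, -5], 0], [[0, 0, 0], [0, -5.5, -5], 0], [[0, 0, 0], [0, -5.5, -5], 0]]'

```text
clock: 1.6
tool_pos: [0.643, -0.2388, 0.2597]
orientation: [-60.9, 89.8, 132.8]
force: [-0.7, -0.1, 0.3]
opening: 0.0004
```

```bash
python3 - <<'E'
from h import *
s=ctrl.snapshot("scene"); cv2.imwrite("pics/s1.png",cv2.resize(s["image"][40:260,120:360,::-1],None,fx=2.5,fy=2.5))
E
python3 go.py 0.09 0 0.26
```

```text
t 1.65 case a,b,z 0.1215 -0.0012 0.26 F [-0.7  -0.7  -0.06] open 0.0005
shift cm [ 0.   -3.15 -0.14] turn [0.44 0.06 0.12]
axes x,y,z in case (ux,uy,z): [[-0.002, -0.001, -1.0], [1.0, 0.008, -0.002], [0.008, -1.0, 0.001]]
```

View pics/s1.png

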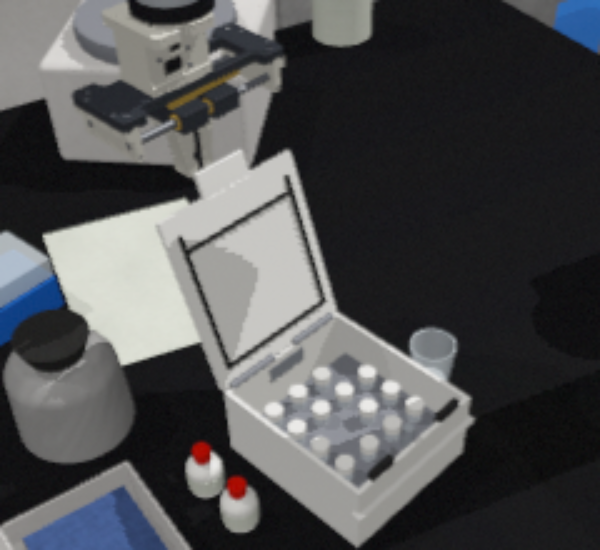

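The closed fingers are behind the tab and clear of it. Now the gentle push.

servo_tool --deltas '[[[0, 0, 0], [0, -0.8, 0], 0], [[0, 0, 0], [0, -1.6, 0], 0], [[0, 0, 0], [0, -2.4, 0], 0], [[0, 0, 0], [0, -3.1, 0], 0], [[0, 0, 0], [0, -3.8, 0], 0]]'

```text
clock: 2.15
tool_pos: [0.6339, -0.2026, 0.2606]
orientation: [-74.6, 89.9, 119.1]
force: [-0.2, -1.2, 1.3]
opening: 0.0004
```

servo_tool --deltas '[[[0, 0, 0], [0, -0.8, 0], 0], [[0, 0, 0], [0, -1.6, 0], 0], [[0, 0, 0], [0, -2.4, 0], 0], [[0, 0, 0], [0, -3.2, 0], 0], [[0, 0, 0], [0, -4, 0], 0]]'

```text
clock: 2.65
tool_pos: [0.6243, -0.1629, 0.2606]
orientation: [-70.3, 89.9, 123.4]
force: [0.5, -0.5, 0.9]
opening: 0.0006
```

servo_tool --deltas '[[[0, 0, 0], [0, -0.8, 0], 0], [[0, 0, 0], [0, -1.6, 0], 0], [[0, 0, 0], [0, -2.4, 0], 0], [[0, 0, 0], [0, -3.2, 0], 0], [[0, 0, 0], [0, -4, 0], 0]]'

```text
clock: 3.15
tool_pos: [0.6146, -0.1234, 0.2605]
orientation: [-67.4, 89.9, 126.2]
force: [1.2, -0.9, -1.0]
opening: 0.0004
```

```bash
python3 go.py -0.065 0 0.26; python3 - <<'E'
from h import *
s=ctrl.snapshot("scene"); cv2.imwrite("pics/s2.png",cv2.resize(s["image"][40:260,120:360,::-1],None,fx=2.5,fy=2.5))
E
```

```text
t 3.15 case a,b,z 0.0019 -0.0021 0.2605 F [ 1.22 -0.86 -1.01] open 0.0004
shift cm [ 0.06 -6.68 -0.26] turn [0.44 0.03 0.08]
axes x,y,z in case (ux,uy,z): [[-0.001, -0.001, -1.0], [1.0, 0.008, -0.001], [0.008, -1.0, 0.001]]
```

View pics/s2.png

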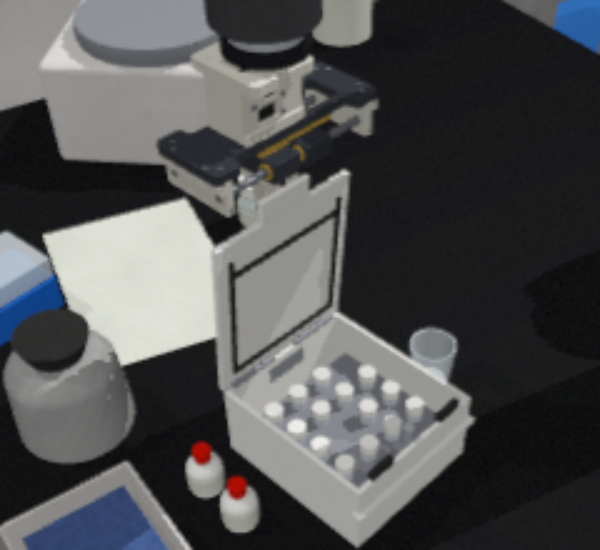

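The lid is about upright, with the fingers behind it. Push on.

servo_tool --deltas '[[[0, 0, 0], [0, -0.8, 0], 0], [[0, 0, 0], [0, -1.6, 0], 0], [[0, 0, 0], [0, -2.4, 0], 0], [[0, 0, 0], [0, -3.2, 0], 0], [[0, 0, 0], [0, -4, 0], 0]]'

```text
clock: 3.7
tool_pos: [0.6047, -0.0829, 0.2606]
orientation: [-73.8, 89.9, 119.9]
force: [1.1, -1.2, -0.1]
opening: 0.0002
```

servo_tool --deltas '[[[0, 0, 0], [0, -0.6, 0], 0], [[0, 0, 0], [0, -1.2, 0], 0], [[0, 0, 0], [0, -1.8, 0], 0], [[0, 0, 0], [0, -2.3, 0], 0], [[0, 0, 0], [0, -2.6, 0], 0]]'

```text
clock: 4.2
tool_pos: [0.5985, -0.0571, 0.2607]
orientation: [-77.5, 89.9, 116.2]
force: [-0.5, -0.1, -0.4]
opening: 0.0004
```

servo_tool --deltas '[[[0, 0, 0], [0, 1.5, 0], 0], [[0, 0, 0], [-2, 4, 0], 0], [[0, 0, 0], [-4, 6, 0], 0], [[0, 0, 0], [-4, 6, 0], 0], [[0, 0, 0], [-4, 6, 0], 0]]'

```text
clock: 4.7
tool_pos: [0.6128, -0.1164, 0.3004]
orientation: [-87.6, 89.9, 106.0]
force: [-0.0, 0.2, -1.1]
opening: 0.0008
```

```bash
python3 go.py 0.1 0 0.30; python3 - <<'E'
from h import *
s=ctrl.snapshot("scene"); cv2.imwrite("pics/s3.png",cv2.resize(s["image"][40:260,120:360,::-1],None,fx=2.5,fy=2.5))
E
```

```text
t 4.7 case a,b,z -0.0054 -0.0023 0.3004 F [-0.04  0.2  -1.14] open 0.0008
shift cm [ 0.02 10.54 -0.16] turn [0.39 0.01 0.14]
axes x,y,z in case (ux,uy,z): [[-0.002, -0.0, -1.0], [1.0, 0.007, -0.002], [0.007, -1.0, 0.0]]
```

View pics/s3.png

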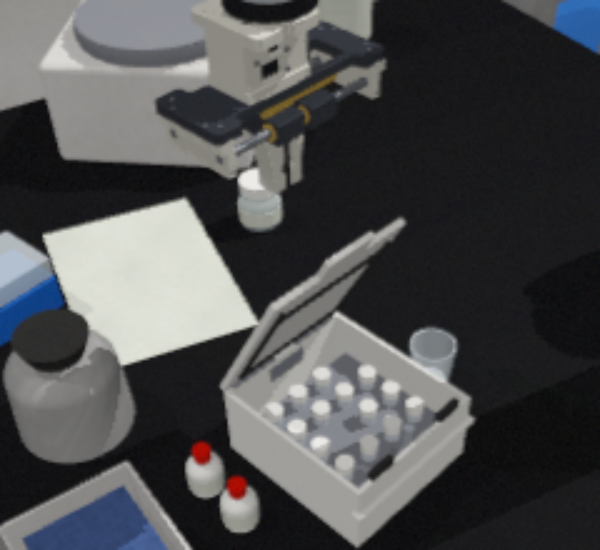

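The lid is falling freely; what looked like the finger earlier is the jar behind it. I'll move high over the tab while it sinks.

servo_tool --deltas '[[[0, 0, 0], [-4, 0, 0], 0], [[0, 0, 0], [-4, 0, 0], 0], [[0, 0, 0], [-4, -4.5, 0], 0], [[0, 0, 0], [-4, -9, 0], 0], [[0, 0, 0], [-4, -13.5, 0], 0]]'

```text
clock: 5.25
tool_pos: [0.5798, 0.0167, 0.3394]
orientation: [-56.0, 89.8, 137.6]
force: [0.7, -0.2, 1.6]
opening: 0.0006
```

servo_tool --deltas '[[[0, 0, 0], [0, -4.5, 0], 0], [[0, 0, 0], [0, -6, -0.2], 0], [[0, 0, 0], [0, -6, -0.2], 0], [[0, 0, 0], [0, -6, -0.2], 0], [[0, 0, 0], [0, -6, -0.2], 0]]'

```text
clock: 5.75
tool_pos: [0.5677, 0.0747, 0.3393]
orientation: [-46.7, 89.8, 146.9]
force: [0.4, -0.3, -0.1]
opening: 0.0006
```

servo_tool --deltas '[[[0, 0, 0], [0, 0, 0], 0], [[0, 0, 0], [0, 0, 0], 0], [[0, 0, 0], [0, 0, 0], 0], [[0, 0, 0], [0, 0, 0], 0], [[0, 0, 0], [0, 0, 0], 0]]'

```text
clock: 6.25
tool_pos: [0.5677, 0.0745, 0.3393]
orientation: [-46.7, 89.8, 146.9]
force: [1.4, 0.1, -0.6]
opening: 0.0006
```

servo_tool --deltas '[[[0, 0, 0], [0, 0, 0], 0], [[0, 0, 0], [0, 0, 0], 0], [[0, 0, 0], [0, 0, 0], 0], [[0, 0, 0], [0, 0, 0], 0], [[0, 0, 0], [0, 0, 0], 0]]'

```text
clock: 6.75
tool_pos: [0.5677, 0.0745, 0.3393]
orientation: [-47.6, 89.8, 146.0]
force: [-0.5, -0.0, 0.1]
opening: 0.0002
```

servo_tool --deltas '[[[0, 0, 0], [0, 0, 0], 0], [[0, 0, 0], [0, 0, 0], 0], [[0, 0, 0], [0, 0, 0], 0], [[0, 0, 0], [0, 0, 0], 0], [[0, 0, 0], [0, 0, 0], 0]]'

```text
clock: 7.25
tool_pos: [0.5677, 0.0745, 0.3393]
orientation: [-47.1, 89.8, 146.4]
force: [0.6, -0.4, -0.2]
opening: 0.0004
```

servo_tool --deltas '[[[0, 0, 0], [0, 0, 0], 0], [[0, 0, 0], [0, 0, 0], 0], [[0, 0, 0], [0, 0, 0], 0], [[0, 0, 0], [0, 0, 0], 0], [[0, 0, 0], [0, 0, 0], 0]]'

```text
clock: 7.75
tool_pos: [0.5677, 0.0745, 0.3393]
orientation: [-47.9, 89.8, 145.7]
force: [0.7, -0.1, 0.4]
opening: 0.0007
```

servo_tool --deltas '[[[0, 0, 0], [0, 0, 0], 0], [[0, 0, 0], [0, 0, 0], 0], [[0, 0, 0], [0, 0, 0], 0], [[0, 0, 0], [0, 0, 0], 0], [[0, 0, 0], [0, 0, 0], 0]]'

```text
clock: 8.25
tool_pos: [0.5677, 0.0746, 0.3393]
orientation: [-48.0, 89.8, 145.5]
force: [0.3, 0.7, -0.2]
opening: 0.0005
```

servo_tool --deltas '[[[0, 0, 0], [0, 0, 0], 0], [[0, 0, 0], [0, 0, 0], 0], [[0, 0, 0], [0, 0, 0], 0], [[0, 0, 0], [0, 0, 0], 0], [[0, 0, 0], [0, 0, 0], 0]]'

```text
clock: 8.75
tool_pos: [0.5677, 0.0745, 0.3393]
orientation: [-47.4, 89.8, 146.2]
force: [0.8, 0.5, -0.7]
opening: 0.0005
```

```bash
python3 go.py -0.2 0 0.20; python3 - <<'E'
from h import *
s=ctrl.snapshot("scene"); cv2.imwrite("pics/s4.png",cv2.resize(s["image"][40:260,120:360,::-1],None,fx=2.5,fy=2.5)); pickle.dump(s,open("pics/s4.pkl","wb"))
E
```

```text
t 8.75 case a,b,z -0.2016 -0.0026 0.3393 F [ 0.78  0.55 -0.68] open 0.0005
shift cm [13.93  0.19 -0.29] turn [0.34 0.14 0.15]
axes x,y,z in case (ux,uy,z): [[-0.003, -0.002, -1.0], [1.0, 0.006, -0.003], [0.006, -1.0, 0.002]]
```

View pics/s4.png

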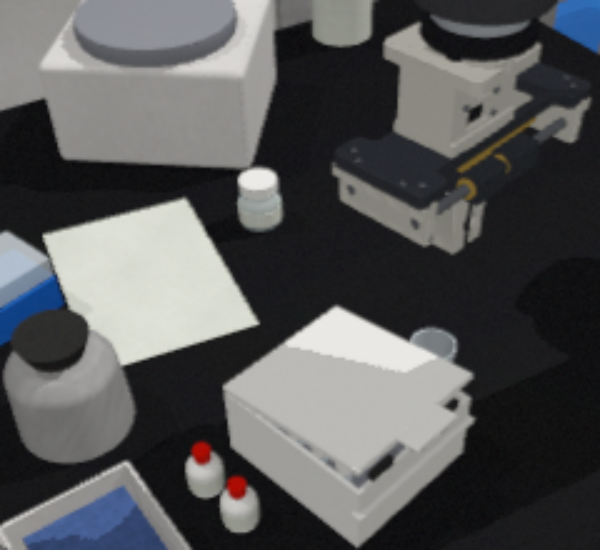

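The lid is down, apparently resting slightly open on the catch. I'll descend to above the tab and give it some more seconds to settle.

servo_tool --deltas '[[[0, 0, 0], [3, 0.1, -0.1], 0], [[0, 0, 0], [6, 0.2, -0.3], 0], [[0, 0, 0], [9, 0.2, -0.3], 0], [[0, 0, 0], [12, 0.2, -0.3], 0], [[0, 0, 0], [14, 0.2, -0.3], 0]]'

```text
clock: 9.3
tool_pos: [0.5698, 0.0733, 0.1971]
orientation: [-29.3, 89.7, 164.3]
force: [-0.6, 0.3, -0.5]
opening: 0.0004
```

servo_tool --deltas '[[[0, 0, 0], [1, 0, 0], 0], [[0, 0, 0], [2, 0, 0], 0], [[0, 0, 0], [3, 0, 0], 0], [[0, 0, 0], [4, 0, 0], 0], [[0, 0, 0], [4.5, 0, 0], 0]]'

```text
clock: 9.8
tool_pos: [0.5695, 0.0734, 0.1514]
orientation: [-28.2, 89.7, 165.4]
force: [0.5, -0.0, 0.2]
opening: 0.0004
```

servo_tool --deltas '[[[0, 0, 0], [0, 0, 0], 0], [[0, 0, 0], [0, 0, 0], 0], [[0, 0, 0], [0, 0, 0], 0], [[0, 0, 0], [0, 0, 0], 0], [[0, 0, 0], [0, 0, 0], 0]]'

```text
clock: 10.3
tool_pos: [0.5696, 0.0735, 0.1518]
orientation: [-33.0, 89.7, 160.5]
force: [-0.2, 0.2, -0.2]
opening: 0.0006
```

servo_tool --deltas '[[[0, 0, 0], [0, 0, 0], 0], [[0, 0, 0], [0, 0, 0], 0], [[0, 0, 0], [0, 0, 0], 0], [[0, 0, 0], [0, 0, 0], 0], [[0, 0, 0], [0, 0, 0], 0]]'

```text
clock: 10.8
tool_pos: [0.5696, 0.0734, 0.1517]
orientation: [-32.0, 89.7, 161.5]
force: [-0.3, -0.0, -0.1]
opening: 0.0003
```

```bash
python3 go.py -0.2 0 0.12; python3 - <<'E'
from h import *
s=ctrl.snapshot("scene"); cv2.imwrite("pics/s5.png",cv2.resize(s["image"][120:270,200:360,::-1],None,fx=4,fy=4)); pickle.dump(s,open("pics/s5.pkl","wb"))
print("tab expected px in crop",((proj(s,[[.5706,.0736,.116],[.5740,.0590,.110],[.5672,.0882,.116]])-[200,120])*4).round(1))
E
```

```text
t 10.8 case a,b,z -0.2 -0.001 0.1517 F [-0.26 -0.03 -0.08] open 0.0003
shift cm [ 3.17  0.01 -0.11] turn [0.33 0.25 0.15]
axes x,y,z in case (ux,uy,z): [[-0.003, -0.004, -1.0], [1.0, 0.006, -0.003], [0.006, -1.0, 0.004]]
tab expected px in crop [[364.7 366.5]
 [344.9 359.8]
 [384.2 379.9]]
```

View pics/s5.png

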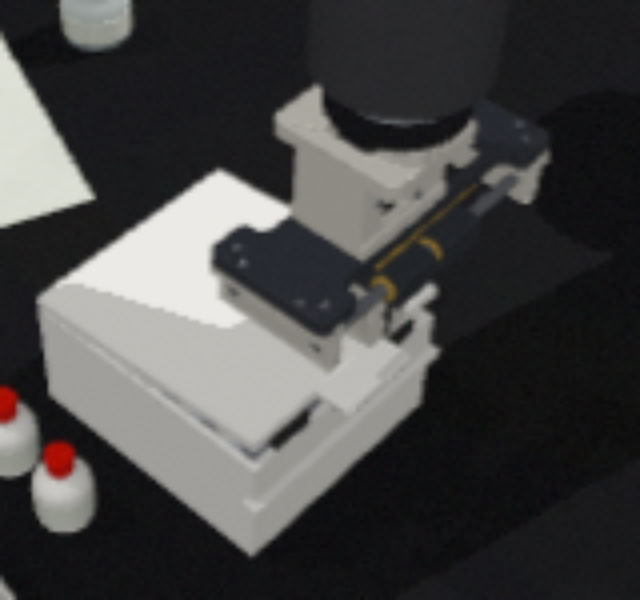

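The lid rests slightly open and the closed fingers are right over the tab, around (365,366). Descending slowly.

servo_tool --deltas '[[[0, 0, 0], [0.5, 0, 0], 0], [[0, 0, 0], [1, 0, 0], 0], [[0, 0, 0], [1.5, 0, 0], 0], [[0, 0, 0], [2, 0, 0], 0], [[0, 0, 0], [2.4, 0, 0], 0]]'

```text
clock: 11.35
tool_pos: [0.5693, 0.0734, 0.127]
orientation: [-27.7, 89.7, 165.8]
force: [-0.2, 0.0, -0.2]
opening: 0.0002
```

servo_tool --deltas '[[[0, 0, 0], [0.1, 0, 0], 0], [[0, 0, 0], [0.2, 0, 0], 0], [[0, 0, 0], [0.3, 0, 0], 0], [[0, 0, 0], [0.4, 0, 0], 0], [[0, 0, 0], [0.5, 0, 0], 0]]'

```text
clock: 11.85
tool_pos: [0.5693, 0.0734, 0.1221]
orientation: [-29.6, 89.7, 163.9]
force: [0.5, -0.3, -0.6]
opening: 0.0005
```

servo_tool --deltas '[[[0, 0, 0], [0.1, 0, 0], 0], [[0, 0, 0], [0.2, 0, 0], 0], [[0, 0, 0], [0.3, 0, 0], 0], [[0, 0, 0], [0.4, 0, 0], 0], [[0, 0, 0], [0.5, 0, 0], 0]]'

```text
clock: 12.35
tool_pos: [0.5694, 0.0735, 0.1172]
orientation: [-30.8, 89.7, 162.8]
force: [-2.3, 0.6, 3.6]
opening: 0.0002
```

servo_tool --deltas '[[[0, 0, 0], [0.1, 0, 0], 0], [[0, 0, 0], [0.2, 0, 0], 0], [[0, 0, 0], [0.3, 0, 0], 0], [[0, 0, 0], [0.4, 0, 0], 0]]'

```text
clock: 12.75
tool_pos: [0.5694, 0.0738, 0.1136]
orientation: [-36.6, 89.7, 157.0]
force: [-2.4, 1.8, 5.7]
opening: 0.0003
```

servo_tool --deltas '[[[0, 0, 0], [0.05, 0, 0], 0], [[0, 0, 0], [0.1, 0, 0], 0]]'

```text
clock: 12.95
tool_pos: [0.5693, 0.0739, 0.113]
orientation: [-39.2, 89.7, 154.4]
force: [-2.9, 0.9, 4.0]
opening: 0.0001
```

servo_tool --deltas '[[[0, 0, 0], [0.05, 0, 0], 0], [[0, 0, 0], [0.1, 0, 0], 0]]'

```text
clock: 13.15
tool_pos: [0.5693, 0.0739, 0.1124]
orientation: [-41.8, 89.7, 151.8]
force: [-2.4, 1.1, 5.5]
opening: 0.0003
```

servo_tool --deltas '[[[0, 0, 0], [0.05, 0, 0], 0], [[0, 0, 0], [0.1, 0, 0], 0]]'

```text
clock: 13.35
tool_pos: [0.5693, 0.074, 0.1118]
orientation: [-44.0, 89.7, 149.6]
force: [-3.1, -0.1, 5.7]
opening: 0.0007
```

servo_tool --deltas '[[[0, 0, 0], [0.05, 0, 0], 0], [[0, 0, 0], [0.1, 0, 0], 0], [[0, 0, 0], [0.1, 0, 0], 0]]'

```text
clock: 13.65
tool_pos: [0.5693, 0.0741, 0.1112]
orientation: [-47.2, 89.8, 146.4]
force: [-2.2, 0.3, 4.7]
opening: 0.0007
```

servo_tool --deltas '[[[0, 0, 0], [0.06, 0, 0], 0], [[0, 0, 0], [0.12, 0, 0], 0], [[0, 0, 0], [0.12, 0, 0], 0]]'

```text
clock: 13.95
tool_pos: [0.5693, 0.0742, 0.1103]
orientation: [-50.1, 89.8, 143.5]
force: [-1.8, 0.4, 4.3]
opening: 0.0
```

servo_tool --deltas '[[[0, 0, 0], [0.05, 0, 0], 0], [[0, 0, 0], [0.1, 0, 0], 0], [[0, 0, 0], [0.1, 0, 0], 0]]'

```text
clock: 14.25
tool_pos: [0.5692, 0.0742, 0.1095]
orientation: [-52.2, 89.8, 141.4]
force: [-2.9, 0.4, 4.5]
opening: 0.0001
```

servo_tool --deltas '[[[0, 0, 0], [0.06, 0, 0], 0], [[0, 0, 0], [0.12, 0, 0], 0], [[0, 0, 0], [0.12, 0, 0], 0]]'

```text
clock: 14.55
tool_pos: [0.5692, 0.0743, 0.1085]
orientation: [-54.6, 89.8, 139.0]
force: [-2.2, 0.5, 4.7]
opening: 0.0004
```

servo_tool --deltas '[[[0, 0, 0], [0.05, 0, 0], 0], [[0, 0, 0], [0.1, 0, 0], 0], [[0, 0, 0], [0.1, 0, 0], 0]]'

```text
clock: 14.85
tool_pos: [0.5693, 0.0743, 0.1082]
orientation: [-58.6, 89.8, 135.1]
force: [-4.2, 1.1, 10.2]
opening: -0.0002
```

The seat is felt: the force jumps to 10 N at z = 0.108. Raise it to about 15 N and hold.

servo_tool --deltas '[[[0, 0, 0], [0.1, 0, 0], 0], [[0, 0, 0], [0.13, 0, 0], 0], [[0, 0, 0], [0.13, 0, 0], 0]]'

```text
clock: 15.15
tool_pos: [0.5693, 0.0744, 0.1081]
orientation: [-64.7, 89.8, 129.0]
force: [-6.6, -0.0, 12.5]
opening: 0.0002
```

servo_tool --deltas '[[[0, 0, 0], [0.14, 0, 0], 0], [[0, 0, 0], [0.14, 0, 0], 0], [[0, 0, 0], [0.14, 0, 0], 0], [[0, 0, 0], [0.14, 0, 0], 0], [[0, 0, 0], [0.14, 0, 0], 0]]'

```text
clock: 15.65
tool_pos: [0.5693, 0.0744, 0.1081]
orientation: [-74.6, 89.8, 119.1]
force: [-6.3, 1.0, 14.4]
opening: 0.0005
```

servo_tool --deltas '[[[0, 0, 0], [0.14, 0, 0], 0], [[0, 0, 0], [0.14, 0, 0], 0], [[0, 0, 0], [0.14, 0, 0], 0]]'

```text
clock: 15.95
tool_pos: [0.5693, 0.0743, 0.1081]
orientation: [-85.7, 89.8, 108.0]
force: [-7.1, 0.2, 14.7]
opening: 0.0003
```

servo_tool --deltas '[[[0, 0, 0], [-0.2, 0, 0], 0], [[0, 0, 0], [-1, 0, 0], 0], [[0, 0, 0], [-4, 0, 0], 0], [[0, 0, 0], [-8, 0, 0], 0], [[0, 0, 0], [-12, 0, 0], 0]]'

```text
clock: 16.45
tool_pos: [0.5691, 0.0737, 0.2292]
orientation: [-61.1, 89.8, 132.6]
force: [1.7, 1.1, 0.1]
opening: 0.0007
```

servo_tool --deltas '[[[0, 0, 0], [-2, 0, 0], 0], [[0, 0, 0], [-5, 0, 0], 0], [[0, 0, 0], [-5, 0, 0], 0], [[0, 0, 0], [-5, 0, 0], 0], [[0, 0, 0], [-5, 0, 0], 0]]'

```text
clock: 16.95
tool_pos: [0.5687, 0.0735, 0.2783]
orientation: [-42.8, 89.8, 150.9]
force: [-0.2, -0.4, -0.2]
opening: 0.0009
```

```bash
python3 go.py -0.2 0 0.12; python3 - <<'E'
from h import *
s=ctrl.snapshot("scene"); cv2.imwrite("pics/s6.png",cv2.resize(s["image"][90:290,150:350,::-1],None,fx=3,fy=3))
E
```

```text
t 16.95 case a,b,z -0.2003 -0.0018 0.2783 F [-0.17 -0.38 -0.15] open 0.0009
shift cm [15.83  0.08 -0.22] turn [0.47 0.16 0.15]
axes x,y,z in case (ux,uy,z): [[-0.003, -0.003, -1.0], [1.0, 0.008, -0.003], [0.008, -1.0, 0.003]]
```

View pics/s6.png

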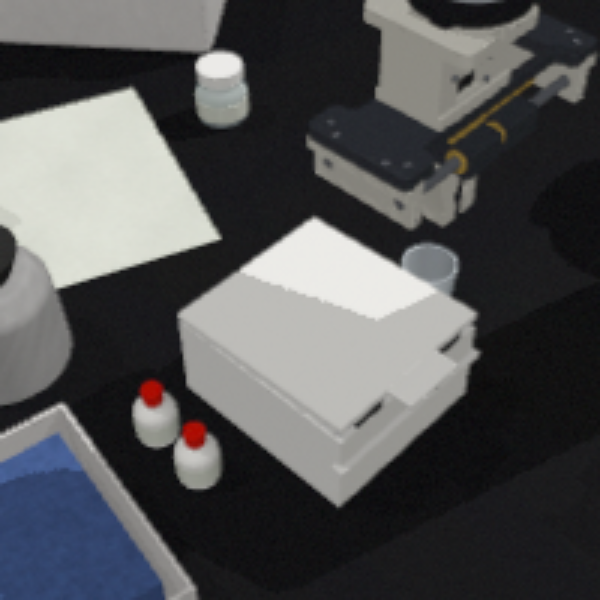

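The lid is closed on its seat, the fingers are clear, and the bottles, beaker and jar look unmoved. Handing in.

```bash
python3 -c "
from plant import ctrl
print(ctrl.close_job())"
```

```text
the job is handed in; nothing more can be done
None
```

The case is closed and the job is handed in, at about 17 s on the robot's clock; it gave no verdict.

- **Closing:** With the fingers shut, I pushed the lid from behind to about 1.1 rad, then backed off. It swung down by itself and came to rest slightly open on the catch.
- **Pressing:** The tab went down at about 4–6 N until the seat was felt at tool height z = 0.108 m. I then held about 14.5 N downward (about 16 N in total, with some sideways force) for about 0.8 s. The highest reading was 16.3 N, and the tool did not sink any further during the hold.
- **Last checks:** The force was back to about zero after I let go. The final picture shows the lid shut on its seat and the bottles, beaker and jar apparently where they were. The tube rack and spatula were outside that picture, but the arm never went near them.
- **Less certain:** Lid angles are estimated from tool heights, not read directly. The tab height puts the shut lid at about 0.04–0.05 rad, under the 0.062 limit. The sideways force while pressing, up to about 7 N, was not expected.

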